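# Load the sample bottle into the shaker dock and shut its gate

## Robot

A 6-joint arm with a two-finger parallel gripper is mounted at the origin on the work surface. World frame = base frame: x ahead of the robot, y to its left, z up, the work surface at z = 0. Lengths are in m, angles in rad, forces in N, time in s.
With the tool pointing down it reaches from about 0.35 to 0.8 m from the base axis. Payload 7.3 kg.
Tool frame: the origin (TCP) lies midway between the tips of the shut fingers; the grasp point (between the pads) lies 19 mm behind it; z points along the fingers, x is the direction in which the jaws open and shut, and the axes are right-handed (so a half turn about z gives the same grasp; the last joint's range is limited). The gripper opens to 85 mm and grips with 20 to 120 N. Pads are 22 mm wide; open, the fingers measure 114 mm over their backs; the gripper's body (76 mm by 85 mm) begins 54 mm behind the grasp point. The pads swing forward as they close: fully open they stand 13 mm farther back than shut.
Start: joints at [-1.378, 0.342, 1.524, -0, 1.275, -0.146], TCP at [0.175, -0.495, 0.231] pointing down, gripper open.
Joint ranges: [-2.53, 2.53], [-0.77, 2.02], [0.04, 2.7], [-1, 4.14], [0.28, 2.66], [-3.11, 3.11]. Speed limits (rad/s): [2.57, 2.57, 3.14, 3.14, 3.14, 3.14].

## Interface

Orientations are given as a rotation vector (axis times angle).
In Python, from rig import r, vision gives the robot as it stands.
- The arm moves only by the tool send_rows, never from a script. Its argument "rows" is text: rows parted by semicolons, each of 5 numbers parted by spaces: the shift along the tool's x, y, z in m, then the turn about the tool's z in degrees, then the closure, from 0 (fully open) to 1 (shut). A call has 1 to 20 rows; each row is the pose to reach, as a shift and turn from the pose commanded when the call began, along the tool's axes at that moment; what a row does not reach only later rows make up. A row lasts 1/8 s, in which the tool goes at most 62.5 mm and 10.7 degrees, less where a joint would pass 70% of its speed; a pose out of reach is approached as far as the arm can. A call with a gripper value outside its range is refused whole. The fingers move at their own pace and stop on an object; "newtons" is the grip in N (left out, the last holds). Time passes only in rows, so rows that repeat a pose let the fingers close. It gives the time, the measured TCP pose, the force and the opening at its end, in the units of the state.
- r.read_state(): the state, without advancing time (a new reading comes with each control period).
- vision.grab_frame(name): name is "scene" or "top" or "wrist"; returns a dict with "img" (480x640x3 uint8, red, green, blue), "mtx" (3x3 intrinsics, pixels), "rvec" (rotation vector, rad) and "tvec" (3), from world to camera coordinates, as OpenCV has them. Camera axes: x right, y down, z forward; pixel columns grow to the right and rows downward; lengths in m; the calibration is good to about 2 mm. A picture is of the moment at which its call begins. There is no depth.
- r.hand_in(): hands the job in, once; it reports no verdict.
The state is a dict: "t": time; "joint_pos": joint angles; "qvel": joint speeds; "tau": joint torques, N m; "tcp_pos": TCP position; "ee_rot": TCP orientation; "force": force on the tool from outside, world axes, zero at the start; "torque": the same for the moment, N m; "grip_width": finger opening in m.
Only numpy, scipy, OpenCV 4.12 (cv2) and the standard library are available. Lean on these libraries where they do the work, as an engineer would, in place of code of your own. Each camera call takes 0.05 s, during which the arm holds its last target. There are 200 camera calls.

## Task

Slide the red gate of the shaker dock fully open and load the dark grey metal sample bottle with the black cap into the pocket: keep hold of it until it is down on the pocket floor, not dropped in. Then slide the gate fully shut again so that its fork closes round the bottle's neck. Leave the white and the amber bottle standing where they are.

Things in the scene. Friction and masses are not known exactly. Their poses are not given: they have to be found in the camera images.
- pocket (a point): Floor centre of the square pocket in the fixed white dock, 6 mm above the bench. Pocket 76 x 76 mm, open-topped, walls to 80 mm above the bench. z up; y along the dock's blue rails. The gate housing lies on the -y side. In this frame the dock spans x -54..54, y -170..46 mm; the two rails (42 to 54 mm either side in x, full length) rise to 95 mm above the bench.
- gate_handle (a point): Grip point on the red gate's upright handle, 120 mm above the bench: 20 mm wide along the pocket frame's x (pinch it across x), 24 mm along y, from 91 up to 140 mm above the bench. With the gate shut it lies 60 mm to the -y side of the pocket's centre, fully open 155 mm.
- gate (a joint): Gate position in m: 0 fully shut, 0.095 fully open (towards -y of the pocket frame). Starts at 0 to 0.025; stays where left; takes 1 to 2 N to slide. Captive in the rails. The gate is a flat red fork 5 mm thick, top 91 mm above the bench; its prongs reach 96 mm from the handle's centre towards +y, the 48 mm wide notch between them starts 30 mm from it.
- metal_bottle_cap (a point): Sample bottle to load: dark grey metal, black cap, upright on the bench, 0.15 to 0.31 kg. This point: centre of the cap, 117 mm above the underside; z runs up the bottle. Body 60 mm in diameter, 74 mm tall, lower edge bevelled 4 mm; shoulder to 80 mm; neck 22 to 24 mm in diameter to 102 mm; round cap 28 mm in diameter, 30 mm tall; 132 mm in all.
- white_bottle_cap (a point): Bystander, leave alone: white plastic bottle with a green cap, same shape and size as the metal bottle. This point is the centre of its cap, 117 mm above its underside.
- amber_bottle_cap (a point): Bystander, leave alone: amber glass bottle with a white cap, same shape and size as the metal bottle. This point is the centre of its cap, 117 mm above its underside.

How it is judged:
On the way, in this order (a step that is already met when the one before it is completed fails the run):
1. the gate is slid open (beyond 80 mm of its 95 mm) (value of joint gate above 0.08 m), for 0.2 s.
2. the metal bottle, still held by the fingers, is lowered into the pocket to within 15 mm of its floor (horizontal distance between metal_bottle_cap and pocket below 0.025 m and z of metal_bottle_cap in the frame of pocket below 0.132 m and contact force between the fingers and metal_bottle above 0.3 N), for 0.1 s.
At the end, for the whole second after the job is handed in: The metal bottle stands at rest in the pocket, down on its floor (within 8 mm), within 18 mm of the pocket's centre and within 10 degrees of upright, and the gate is shut to within 10 mm (value of joint gate below 0.01 m and horizontal distance between metal_bottle_cap and pocket below 0.018 m and z of metal_bottle_cap in the frame of pocket between 0.107 and 0.125 m and angle between metal_bottle_cap's own z axis and vertical below 0.17 rad and linear speed of metal_bottle below 0.02 m/s); the robot touches nothing.
It fails at once if the white bottle is moved by more than 30 mm or tipped beyond 25 degrees (distance of white_bottle_cap from where it was at the start of the episode above 0.03 m or angle between white_bottle_cap's own z axis and vertical above 0.44 rad).
It fails at once if the amber bottle is moved by more than 30 mm or tipped beyond 25 degrees (distance of amber_bottle_cap from where it was at the start of the episode above 0.03 m or angle between amber_bottle_cap's own z axis and vertical above 0.44 rad).
It also fails if it takes over 72 s, if anything falls off the work surface, if the arm or the gripper's body presses on something with over 40 N, if the wrist force passes 120 N, or if a joint passes its speed limit or range.

## Working session

There is one attempt and no reset: what is moved stays moved. The work goes in short steps, Python scripts to look and compute and a tool call to move; the robot and the scene stay as the last step left them, time stands still between calls to the robot, and variables do not carry over. Pictures are saved under pics/ and viewed, about 8 in all and at most 12, crops included, and the job is handed in when it is done.

Besides the shell and the picture viewer there is one more tool, called after "Call:" in YAML: its name, and indented under it one key for each argument. send_rows: Moves the arm, as the interface text tells. Its arguments: {"type":"object","properties":{"rows":{"type":"string"},"newtons":{"type":"number"}},"required":["rows"]}

```bash
mkdir -p pics; ls; python3 - <<'E'
from rig import r, vision
import cv2
for n in("scene","top"):
    f=vision.grab_frame(n); cv2.imwrite(f"pics/{n}0.png",f["img"][:,:,::-1]); print(n,f["mtx"].tolist(),f["rvec"],f["tvec"])
print(r.read_state())
E
```

```text
pics
scene [[503.75102208605375, 0.0, 321.5823983408808], [0.0, 503.75102208605375, 242.9740679253185], [0.0, 0.0, 1.0]] [ 1.35899029  2.04049745 -1.02682983] [ 0.14438276 -0.26881492  1.19971325]
top [[453.379864753695, 0.0, 323.3292593029828], [0.0, 453.379864753695, 240.93475826983442], [0.0, 0.0, 1.0]] [ 2.09793443 -2.11280282  0.14852993] [0.08599723 0.57332345 0.65177211]
{'t': 0.1, 'joint_pos': array([-1.37799986e+00,  3.42650226e-01,  1.52492407e+00, -1.58374344e-05,
        1.27540230e+00, -1.46010852e-01]), 'qvel': array([ 0.00074221, -0.0026466 , -0.00145423, -0.00236328, -0.00051506,
        0.00033369]), 'tau': array([ 2.67236093e-03, -4.34447265e+01, -2.46490216e+01, -4.30225873e-05,
        4.80636969e-03, -3.75707017e-06]), 'tcp_pos': array([ 0.17443169, -0.49479381,  0.23069602]), 'ee_rot': array([-2.56339857e+00,  1.81456779e+00,  1.58865322e-03]), 'force': array([ 0.68688086,  0.24430174, -0.00670867]), 'torque': array([-0.06714289,  0.03454631,  0.04507375]), 'grip_width': 0.08571018195863989}
```

View pics/scene0.png

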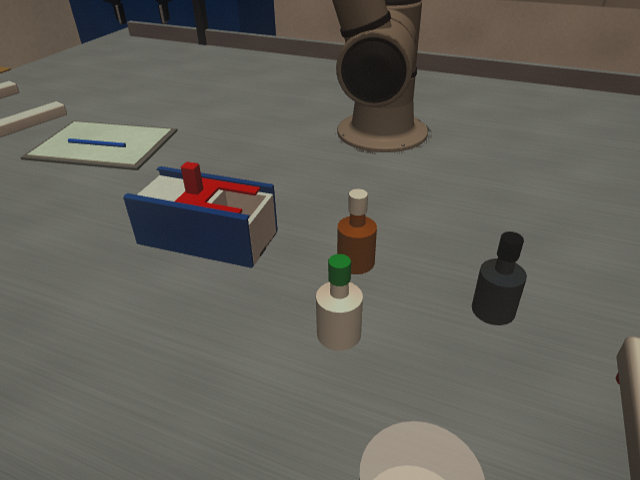

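View pics/top0.png

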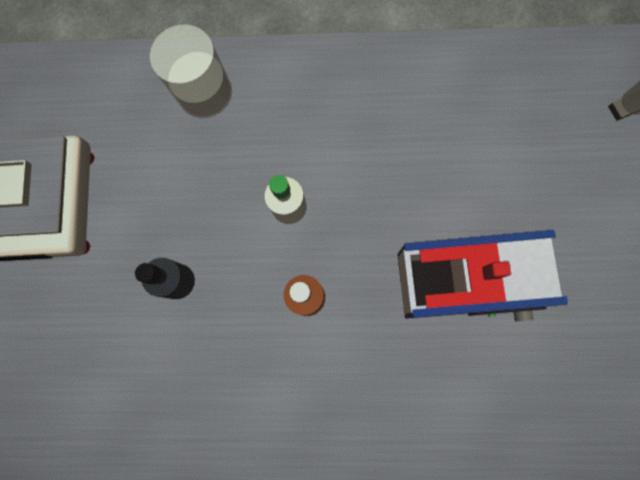

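Scene view: dock at left with its handle at (193,178), and the metal bottle at right. Top view: red handle (501,269), dock corners about (404,245), (554,233), (565,300) and (407,315), metal cap (148,272), amber cap (300,292), green cap (279,186). I'll enlarge these.

```bash
python3 - <<'E'
import cv2,numpy as np
i=cv2.imread("pics/top0.png")
a=cv2.resize(i[225:325,395:575],None,fx=4,fy=4,interpolation=cv2.INTER_CUBIC)
b=cv2.resize(i[250:300,125:205],None,fx=4,fy=4,interpolation=cv2.INTER_CUBIC)
b=np.clip(b.astype(float)*2,0,255).astype(np.uint8)
c=np.zeros((600,720,3),np.uint8); c[:400]=a; c[400:,:320]=b
cv2.imwrite("pics/crop1.png",c)
E
cat > h.py <<'E'
import numpy as np,cv2
from rig import r,vision
def onplane(f,uv,z):
    R,_=cv2.Rodrigues(np.array(f["rvec"])); t=np.array(f["tvec"]).ravel()
    d=R.T@np.linalg.inv(f["mtx"])@np.array([uv[0],uv[1],1.]); c=-R.T@t
    return c+d*(z-c[2])/d[2]
def proj(f,P): return cv2.projectPoints(np.array(P,float).reshape(-1,3),np.array(f["rvec"]),np.array(f["tvec"]),np.array(f["mtx"]),None)[0][:,0]
def totool(P,s=None):
    s=s or r.read_state(); R,_=cv2.Rodrigues(np.array(s["ee_rot"])); return R.T@(np.array(P)-s["tcp_pos"])
E
```

```text
(no output)
```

View pics/crop1.png

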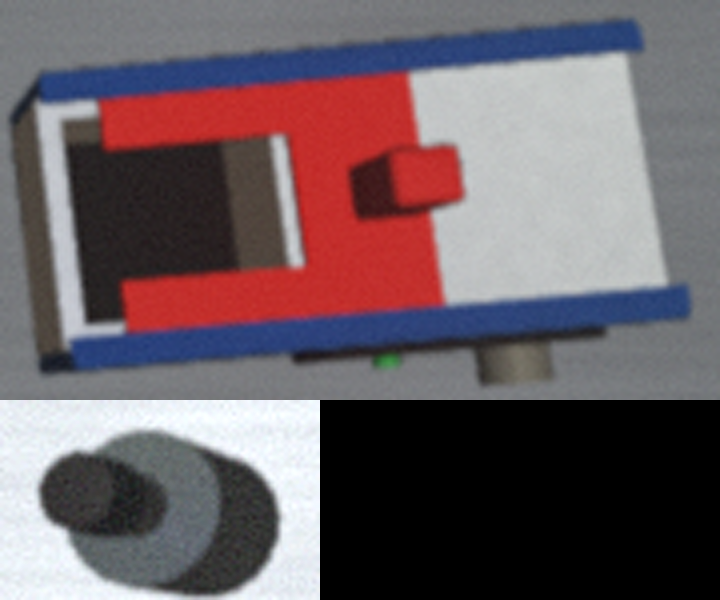

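The crop shows rail-top outer corners at (40,73), (637,20), (690,315) and (72,367), the handle top centre at (427,178), and the metal cap top at (77,492).

```bash
python3 - <<'E'
from h import *
f=vision.grab_frame("top"); g=vision.grab_frame("scene"); w=vision.grab_frame("wrist")
cv2.imwrite("pics/wrist0.png",w["img"][:,:,::-1])
cr=lambda x,y,x0=395,y0=225:((x+.5)/4-.5+x0,(y+.5)/4-.5+y0)
C=np.array([onplane(f,cr(*p),.095) for p in[(40,73),(637,20),(690,315),(72,367)]])
print(C.round(4)); L=[np.linalg.norm(C[i]-C[(i+1)%4]) for i in range(4)]; print(L)
M=np.array([[ 54,46],[54,-170],[-54,-170],[-54,46]])/1000.  # decide handedness below
# rail direction: +y is pocket side (left of image)
from itertools import product
for m in (M,M*[-1,1]):
    A=m-m.mean(0);B=C[:,:2]-C[:,:2].mean(0);H=A.T@B
    U,S,V=np.linalg.svd(H);R=V.T@U.T;t=C[:,:2].mean(0)-R@m.mean(0)
    print("det",np.linalg.det(R),"yaw",np.degrees(np.arctan2(R[1,0],R[0,0])),"pocket",t,"res",np.linalg.norm((m@R.T+t)-C[:,:2],axis=1))
    if np.linalg.det(R)>0: hx=onplane(f,cr(427,178),.14); print("handle",hx,"in pocket frame",R.T@(hx[:2]-t)); Rk,tk=R,t
cap=onplane(f,cr(77,92,125,250),.132); print("metal",cap, "amber",onplane(f,(300,292),.132),"white",onplane(f,(279,185),.132))
print("scene reproj cap top",proj(g,cap),"pocket corners",proj(g,[[*(Rk@p+tk),.095] for p in M]), "handle top",proj(g,hx))
R,_=cv2.Rodrigues(r.read_state()["ee_rot"]);print(R.round(3))
E
```

```text
[[ 0.5622 -0.0382  0.095 ]
 [ 0.5793 -0.2526  0.095 ]
 [ 0.4738 -0.2608  0.095 ]
 [ 0.4567 -0.0456  0.095 ]]
[np.float64(0.21507594070126268), np.float64(0.10582634411196237), np.float64(0.2158434140588602), np.float64(0.10580451191432978)]
det 1.0 yaw 4.490341188472935 pocket [ 0.51314125 -0.08748502] res [0.00138845 0.00100638 0.00123347 0.00099943]
handle [ 0.5173127  -0.15830574  0.14      ] in pocket frame [-0.00138598 -0.07092993]
det -1.0 yaw -175.50965881152706 pocket [ 0.51314125 -0.08748502] res [0.00138845 0.00100638 0.00123347 0.00099943]
metal [0.51747158 0.32860388 0.132     ] amber [0.48927587 0.11057665 0.132     ] white [0.64121112 0.14153323 0.132     ]
scene reproj cap top [[512.53520478 235.1978152 ]] pocket corners [[245.29797088 217.7264173 ]
 [121.89586852 194.88344943]
 [160.00168237 163.74834877]
 [273.87485093 182.19377991]] handle top [[189.76432902 162.3528662 ]]
[[ 0.332 -0.943 -0.   ]
 [-0.943 -0.332  0.001]
 [-0.001 -0.    -1.   ]]
```

Both cameras agree to within a few pixels, and the dock fit residual is about 1 mm. The gate is at about 11 mm. I'll move above the handle and turn the jaws across the rails.

Call:
send_rows:
  rows: "-0.01 -0.02 0 -4 0;-0.03 -0.06 0 -11 0;-0.05 -0.11 0 -19 0;-0.075 -0.16 0 -28 0;-0.1 -0.21 0 -37 0;-0.125 -0.265 0 -46 0;-0.15 -0.315 0 -55 0;-0.17 -0.365 0 -63 0;-0.188 -0.402 0 -69 0;-0.198 -0.425 0 -73 0;-0.203 -0.435 0 -75 0;-0.203 -0.435 0 -75 0;-0.203 -0.435 0 -75 0;-0.203 -0.435 0 -75 0"
  newtons: 30

```text
t: 2.0
tcp_pos: [0.5168, -0.1599, 0.2314]
ee_rot: [3.139, 0.118, -0.0]
force: [-0.2, -0.2, 0.2]
grip_width: 0.0854
```

```bash
python3 - <<'E'
from h import *
w=vision.grab_frame("wrist")
s=r.read_state(); R,_=cv2.Rodrigues(s["ee_rot"]); print(s["t"],s["tcp_pos"],s["joint_pos"].round(3),s["force"]);print(R.round(3))
im=w["img"][:,:,::-1].copy()
a=np.radians(4.49);Rk=np.array([[np.cos(a),-np.sin(a)],[np.sin(a),np.cos(a)]]);t=np.array([.51314,-.08749])
P=[[*(Rk@p+t),.14] for p in ([-.01,-.083],[.01,-.083],[.01,-.059],[-.01,-.059])]+[[*(Rk@p+t),.095] for p in ([.042,.046],[-.042,.046],[.042,-.17],[-.042,-.17])]
p=proj(w,P);print(p.round(0).tolist(), w["tvec"])
for q in p: cv2.circle(im,tuple(int(v) for v in q.clip(-1000,2000)),3,(0,255,255),1)
cv2.imwrite("pics/wrist1.png",im)
E
```

```text
2.05 [ 0.51687283 -0.1598461   0.23141651] [-0.442  0.371  1.48  -0.     1.29  -0.517] [-0.23443195  0.07458964 -0.3030671 ]
[[ 0.997  0.075  0.   ]
 [ 0.075 -0.997 -0.   ]
 [ 0.     0.    -1.   ]]
[[310.0, 266.0], [344.0, 265.0], [345.0, 226.0], [309.0, 226.0], [397.0, 36.0], [256.0, 37.0], [383.0, 355.0], [270.0, 355.0]] [-0.50312092 -0.22773908  0.32247775]
```

View pics/wrist1.png

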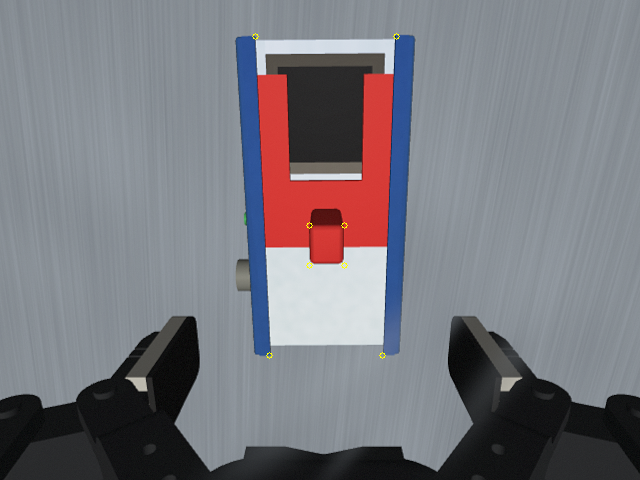

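The projected handle and rail corners lie within a pixel or two of the picture: handle top 309–344 × 226–266. I'll descend and pinch.

Call:
send_rows:
  rows: "0.0015 -0.001 0.02 0 0;0.0015 -0.001 0.06 0 0;0.0015 -0.001 0.1 0 0;0.0015 -0.001 0.12 0 0;0.0015 -0.001 0.126 0 0;0.0015 -0.001 0.126 0 0;0.0015 -0.001 0.126 0 1;0.0015 -0.001 0.126 0 1;0.0015 -0.001 0.126 0 1;0.0015 -0.001 0.126 0 1;0.0015 -0.001 0.126 0 1;0.0015 -0.001 0.126 0 1;0.0015 -0.001 0.126 0 1;0.0015 -0.001 0.126 0 1;0.0015 -0.001 0.126 0 1"
  newtons: 30

```text
t: 3.92
tcp_pos: [0.5183, -0.1581, 0.1057]
ee_rot: [3.139, 0.122, -0.001]
force: [-4.2, -0.1, 5.9]
grip_width: 0.0195
```

The handle is gripped at 19.5 mm. Now I'll pull the gate open.

Call:
send_rows:
  rows: "0 0.005 0 0 1;0 0.015 0 0 1;0 0.028 0 0 1;0 0.042 0 0 1;0 0.056 0 0 1;0 0.068 0 0 1;0 0.076 0 0 1;0 0.081 0 0 1;0 0.083 0 0 1;0 0.083 0 0 1;0 0.083 0 0 1;0 0.083 0 0 1"

```text
t: 5.42
tcp_pos: [0.5252, -0.2413, 0.1057]
ee_rot: [3.138, 0.121, 0.001]
force: [-2.0, -1.3, 5.1]
grip_width: 0.0199
```

```bash
python3 - <<'E'
from h import *
f=vision.grab_frame("top"); s=r.read_state(); print(s["tcp_pos"],s["force"],s["grip_width"])
i=f["img"][:,:,::-1]
cv2.imwrite("pics/t2.png",cv2.resize(i[215:335,390:590],None,fx=4,fy=4))
a=np.radians(4.49);Rk=np.array([[np.cos(a),-np.sin(a)],[np.sin(a),np.cos(a)]]);t=np.array([.51314,-.08749])
print("tcp in pocket",Rk.T@(s["tcp_pos"][:2]-t))
# gate: red prong tips
hsv=cv2.cvtColor(f["img"],cv2.COLOR_RGB2HSV); m=(((hsv[...,0]<8)|(hsv[...,0]>172))&(hsv[...,1]>150)&(hsv[...,2]>90))
m[:,:390]=0; ys,xs=np.nonzero(m[:, :]);q=np.array([Rk.T@(onplane(f,(x,y),.091)[:2]-t) for x,y in zip(xs,ys)])
print("red y max percentile",np.percentile(q[:,1],[98,99.5]),q[:,0].min(),q[:,0].max(),len(q))
E
```

```text
[ 0.52518859 -0.24130728  0.10573611] [-3.32899557 -2.15970321  6.34081564] 0.019306847543447313
tcp in pocket [-2.99919799e-05 -1.54288439e-01]
red y max percentile [-0.0625979  -0.06002064] -0.04183107301973854 0.042216002647354665 2787
```

The gate is open at about 94 mm: TCP at y = -154 mm in the pocket frame, prong tips at -60 mm. I'll release, rise and travel towards the metal bottle.

Call:
send_rows:
  rows: "0 0 0 0 0;0 0 0 0 0;0 0 0 0 0;0 0 0 0 0;0 0 -0.03 0 0;0 0 -0.08 0 0;0 0 -0.13 0 0;0.001 -0.01 -0.15 0 0;0.003 -0.04 -0.15 0 0;0.006 -0.09 -0.15 0 0;0.009 -0.145 -0.15 0 0;0.012 -0.2 -0.15 0 0;0.016 -0.255 -0.15 0 0;0.019 -0.31 -0.15 0 0;0.022 -0.365 -0.15 0 0;0.026 -0.42 -0.15 0 0;0.029 -0.475 -0.15 0 0;0.032 -0.52 -0.15 0 0;0.034 -0.55 -0.15 0 0;0.035 -0.565 -0.15 0 0"

```text
t: 7.98
tcp_pos: [0.5161, 0.3267, 0.2549]
ee_rot: [3.139, 0.124, -0.001]
force: [-0.4, 0.0, 0.2]
grip_width: 0.0854
```

Call:
send_rows:
  rows: "0 -0.004 0 0 0;0 -0.004 0 0 0;0 -0.004 0 0 0"

```text
t: 8.35
tcp_pos: [0.5165, 0.3282, 0.2554]
ee_rot: [3.139, 0.119, 0.0]
force: [-0.0, 0.5, 0.1]
grip_width: 0.0854
```

```bash
python3 - <<'E'
from h import *
w=vision.grab_frame("wrist");s=r.read_state(); print(s["t"],s["tcp_pos"],s["joint_pos"].round(3),s["force"])
im=w["img"][:,:,::-1].copy()
c=np.array([.5175,.3286]);th=np.linspace(0,2*np.pi,13)[:-1]
P=[[c[0]+.014*np.cos(k),c[1]+.014*np.sin(k),.132] for k in th]+[[c[0]+.03*np.cos(k),c[1]+.03*np.sin(k),.074] for k in th]
for q in proj(w,P): cv2.circle(im,tuple(int(round(v)) for v in q),1,(0,255,255),-1)
print(proj(w,[*c,.132]))
cv2.imwrite("pics/wrist2.png",im)
E
```

```text
8.4 [0.51653619 0.32825287 0.25544276] [ 0.441  0.49   1.225 -0.     1.426  0.365] [-0.18094564 -0.02092594 -0.50689322]
[[324.84447774 232.83274195]]
```

View pics/wrist2.png

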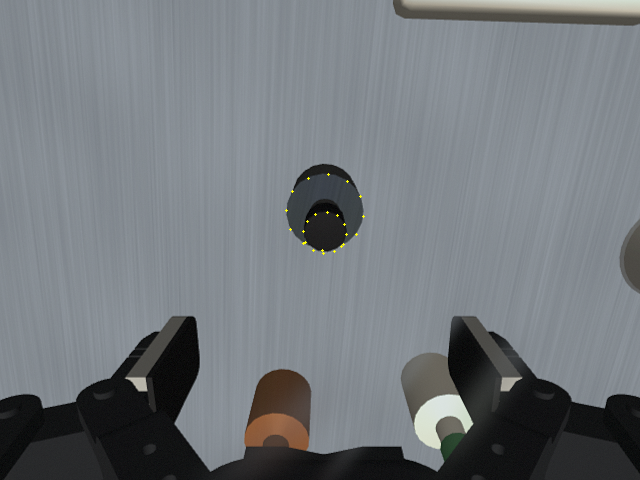

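The cap and body outlines match the picture within about 1 px (cap centre 325,232). I'll descend and grip the cap.

Call:
send_rows:
  rows: "0.001 0 0.02 0 0;0.001 0 0.06 0 0;0.001 0 0.11 0 0;0.001 0 0.145 0 0;0.001 0 0.158 0 0;0.001 0 0.158 0 0;0.001 0 0.158 0 0;0.001 0 0.158 0 1;0.001 0 0.158 0 1;0.001 0 0.158 0 1;0.001 0 0.158 0 1;0.001 0 0.158 0 1;0.001 0 0.158 0 1;0.001 0 0.158 0 1;0.001 0 0.158 0 1;0.001 0 0.158 0 1;0.001 0 0.158 0 1"
  newtons: 50

```text
t: 10.52
tcp_pos: [0.5175, 0.3295, 0.0977]
ee_rot: [-3.139, -0.121, -0.001]
force: [0.1, 0.3, 5.4]
grip_width: 0.027
```

Call:
send_rows:
  rows: "0 0 -0.008 0 1;0 0 -0.025 0 1;0 0 -0.05 0 1;0 0 -0.08 0 1;0 0 -0.11 0 1;0 0 -0.14 0 1;0 0 -0.16 0 1;0 0 -0.17 0 1;0 0 -0.175 0 1;0 0 -0.175 0 1"

```text
t: 11.78
tcp_pos: [0.5171, 0.3292, 0.2719]
ee_rot: [3.139, 0.121, -0.001]
force: [-1.1, -0.1, -1.9]
grip_width: 0.027
```

Call:
send_rows:
  rows: "-0.001 0.008 0 0 1;-0.002 0.025 0 0 1;-0.004 0.05 0 0 1;-0.007 0.08 0 0 1;-0.01 0.115 0 0 1;-0.013 0.15 0 0 1;-0.016 0.185 0 0 1;-0.019 0.22 0 0 1;-0.022 0.255 0 0 1;-0.025 0.29 0 0 1;-0.028 0.325 0 0 1;-0.031 0.355 0 0 1;-0.033 0.38 0 0 1;-0.035 0.398 0 0 1;-0.036 0.41 0 0 1;-0.036 0.415 0 0 1;-0.036 0.415 0 0 1;-0.036 0.415 0 0 1;-0.036 0.415 0 0 1"

```text
t: 14.15
tcp_pos: [0.5133, -0.0867, 0.2723]
ee_rot: [-3.139, -0.122, 0.0]
force: [-0.2, 0.7, -2.9]
grip_width: 0.0268
```

```bash
python3 - <<'E'
from h import *
f=vision.grab_frame("scene");w=vision.grab_frame("wrist");s=r.read_state(); print(s["t"],s["tcp_pos"],s["force"],s["torque"],s["grip_width"])
a=np.radians(4.49);Rk=np.array([[np.cos(a),-np.sin(a)],[np.sin(a),np.cos(a)]]);t=np.array([.51314,-.08749])
print("pocket-frame tcp",Rk.T@(s["tcp_pos"][:2]-t))
A=f["img"][40:280,100:340,::-1]; B=w["img"][:,120:520,::-1]
cv2.imwrite("pics/c3.png",np.hstack([cv2.resize(A,(480,480)),cv2.resize(B,(320,384))[:].copy() if 0 else cv2.copyMakeBorder(cv2.resize(B,(320,384)),0,96,0,0,0)]))
E
```

```text
14.25 [ 0.51330322 -0.0868333   0.27231698] [-0.57804527  0.14110961 -2.29167443] [-0.01842351  0.01803549  0.02128093] 0.02699734805294411
pocket-frame tcp [0.00021413 0.00064191]
```

View pics/c3.png

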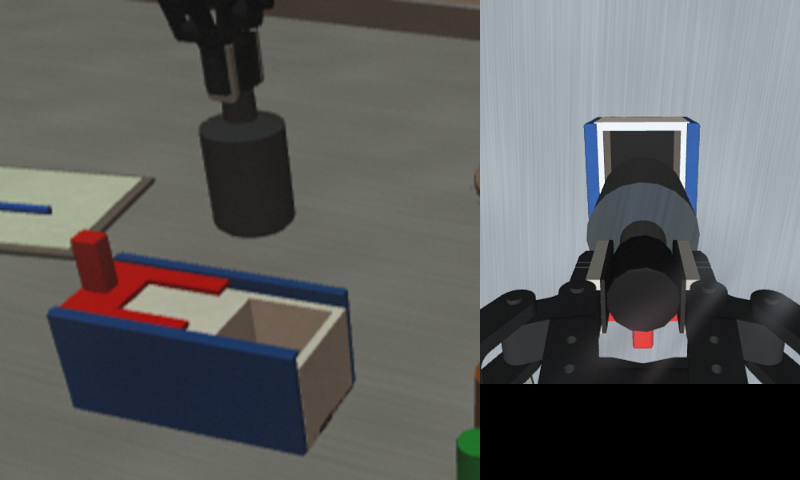

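The bottle hangs upright over the open pocket, centred within 1 mm in the pocket frame. I'll lower it now, slowly at the end.

Call:
send_rows:
  rows: "0 0 0.01 0 1;0 0 0.03 0 1;0 0 0.05 0 1;0 0 0.07 0 1;0 0 0.085 0 1;0 0 0.1 0 1;0 0 0.115 0 1;0 0 0.13 0 1;0 0 0.142 0 1;0 0 0.151 0 1;0 0 0.157 0 1;0 0 0.161 0 1;0 0 0.164 0 1;0 0 0.166 0 1;0 0 0.166 0 1;0 0 0.166 0 1"

```text
t: 16.25
tcp_pos: [0.5134, -0.0873, 0.1065]
ee_rot: [3.139, 0.121, 0.001]
force: [0.3, -0.1, -2.2]
grip_width: 0.0267
```

Call:
send_rows:
  rows: "0 0 0.001 0 1;0 0 0.002 0 1;0 0 0.003 0 1;0 0 0.003 0 1;0 0 0.003 0 1"

```text
t: 16.88
tcp_pos: [0.5133, -0.0873, 0.1037]
ee_rot: [3.139, 0.121, 0.001]
force: [-2.6, 1.1, 4.9]
grip_width: 0.0265
```

The floor is reached: the vertical force went from -2.2 to +4.9 N. I'll release, rise and go back over the handle.

Call:
send_rows:
  rows: "0 0 0 0 0;0 0 0 0 0;0 0 0 0 0;0 0 0 0 0;0 0 0 0 0;0 0 -0.01 0 0;0 0 -0.04 0 0;0 0 -0.08 0 0;0 0 -0.11 0 0;0 0.01 -0.125 0 0;0 0.04 -0.125 0 0;0 0.08 -0.125 0 0;0 0.12 -0.125 0 0;0 0.145 -0.125 0 0;0 0.154 -0.125 0 0;0 0.154 -0.125 0 0;0 0.154 -0.125 0 0;0 0.154 -0.125 0 0"

```text
t: 19.12
tcp_pos: [0.5252, -0.2398, 0.2285]
ee_rot: [-3.139, -0.123, -0.0]
force: [0.0, -0.0, 0.1]
grip_width: 0.0853
```

```bash
python3 - <<'E'
from h import *
w=vision.grab_frame("wrist");s=r.read_state(); print(s["t"],s["tcp_pos"],s["force"],s["grip_width"])
a=np.radians(4.49);Rk=np.array([[np.cos(a),-np.sin(a)],[np.sin(a),np.cos(a)]]);t=np.array([.51314,-.08749])
print("pocket-frame tcp",Rk.T@(s["tcp_pos"][:2]-t))
im=w["img"][:,:,::-1].copy()
th=np.linspace(0,2*np.pi,13)[:-1]
P=[[t[0]+.014*np.cos(k),t[1]+.014*np.sin(k),.138] for k in th]+[[t[0]+.03*np.cos(k),t[1]+.03*np.sin(k),.080] for k in th]
P+=[[*(Rk@p+t),.14] for p in ([-.01,-.166],[.01,-.166],[.01,-.142],[-.01,-.142])]
for q in proj(w,P): cv2.circle(im,tuple(int(round(v)) for v in q),1,(0,255,255),-1)
cv2.imwrite("pics/wrist4.png",im)
E
```

```text
19.175 [ 0.52526375 -0.23993987  0.2285028 ] [-0.02205465  0.52650373  0.32120115] 0.08552807320152533
pocket-frame tcp [ 1.51988656e-04 -1.52931111e-01]
```

View pics/wrist4.png

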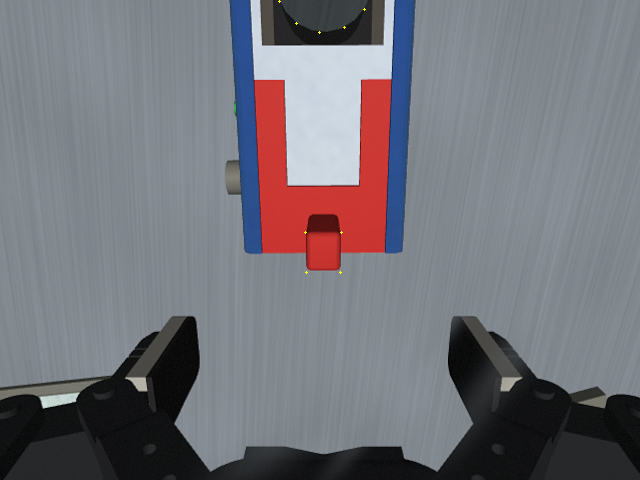

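The handle matches its expected position (306–341 × 231–271), and the bottle body edge matches the pocket-centre overlay. I'll grip the handle again.

Call:
send_rows:
  rows: "0 0.001 0.02 0 0;0 0.001 0.06 0 0;0 0.001 0.1 0 0;0 0.001 0.118 0 0;0 0.001 0.123 0 0;0 0.001 0.123 0 0;0 0.001 0.123 0 1;0 0.001 0.123 0 1;0 0.001 0.123 0 1;0 0.001 0.123 0 1;0 0.001 0.123 0 1;0 0.001 0.123 0 1;0 0.001 0.123 0 1;0 0.001 0.123 0 1;0 0.001 0.123 0 1"
  newtons: 30

```text
t: 21.05
tcp_pos: [0.5252, -0.2419, 0.1056]
ee_rot: [3.139, 0.121, 0.0]
force: [-2.0, 1.3, 4.6]
grip_width: 0.0195
```

Call:
send_rows:
  rows: "0 -0.005 0 0 1;0 -0.013 0 0 1;0 -0.021 0 0 1;0 -0.029 0 0 1;0 -0.037 0 0 1;0 -0.045 0 0 1;0 -0.053 0 0 1;0 -0.06 0 0 1;0 -0.066 0 0 1;0 -0.072 0 0 1;0 -0.078 0 0 1;0 -0.083 0 0 1;0 -0.088 0 0 1;0 -0.091 0 0 1;0 -0.093 0 0 1;0 -0.093 0 0 1;0 -0.093 0 0 1"

```text
t: 23.18
tcp_pos: [0.5176, -0.149, 0.1056]
ee_rot: [3.139, 0.121, -0.001]
force: [-4.3, -0.9, 7.2]
grip_width: 0.0194
```

Call:
send_rows:
  rows: "0 0 0 0 0;0 0 0 0 0;0 0 0 0 0;0 0 0 0 0;0 0 0 0 0;0 0 -0.02 0 0;0 0 -0.06 0 0;0 0 -0.1 0 0;0 0.01 -0.14 0 0;0 0.04 -0.15 0 0;0 0.08 -0.15 0 0;0 0.11 -0.15 0 0;0 0.12 -0.15 0 0;0 0.12 -0.15 0 0;0 0.12 -0.15 0 0"

```text
t: 25.05
tcp_pos: [0.5273, -0.2675, 0.2554]
ee_rot: [-3.139, -0.122, 0.0]
force: [0.2, 0.9, -0.1]
grip_width: 0.0855
```

```bash
python3 - <<'E'
from h import *
f=vision.grab_frame("top");g=vision.grab_frame("scene");w=vision.grab_frame("wrist");s=r.read_state(); print(s["t"],s["tcp_pos"],s["force"],s["grip_width"])
a=np.radians(4.49);Rk=np.array([[np.cos(a),-np.sin(a)],[np.sin(a),np.cos(a)]]);t=np.array([.51314,-.08749])
th=np.linspace(0,2*np.pi,13)[:-1]
P=[[t[0]+.014*np.cos(k),t[1]+.014*np.sin(k),.138] for k in th]+[[*(Rk@p+t),.14] for p in ([-.01,-.072],[.01,-.072],[.01,-.048],[-.01,-.048])]+[[*(Rk@p+t),.091] for p in ([-.03,.036],[.03,.036])]
out=[]
for k,(x,y,W,H) in ((f,(390,215,200,150)),(g,(100,130,200,150))):
    q=(proj(k,P)-[x,y]+.5)*2*2-.5 if 0 else (proj(k,P)-[x,y]+.5)*2-.5
    im=cv2.resize(k["img"][y:y+H,x:x+W,::-1],None,fx=2,fy=2,interpolation=cv2.INTER_CUBIC)
    for p in q: cv2.circle(im,tuple(int(round(v)) for v in p),1,(0,255,255),-1)
    out.append(im)
full=cv2.resize(f["img"][:,:,::-1],(400,300)); wr=cv2.resize(w["img"][:,:,::-1],(400,300))
cv2.imwrite("pics/final.png",np.vstack([np.hstack(out),np.hstack([full,wr])]))
E
```

```text
25.2 [ 0.52740291 -0.26773122  0.25553012] [-0.00600035 -0.44280967 -1.03053431] 0.08512921744022162
```

View pics/final.png

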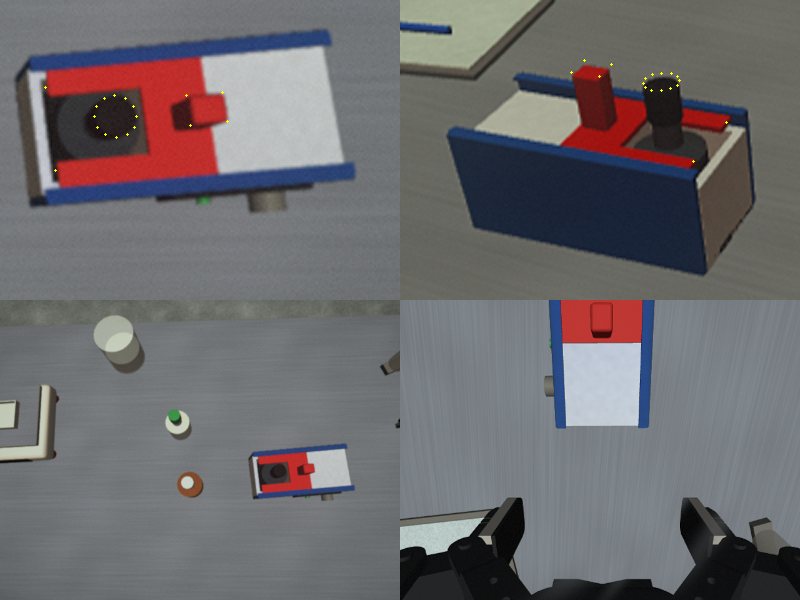

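The gate is shut, with its prong tips about 1–2 px (roughly 2 mm) short of their shut marks. The cap lies on its pocket-centre marks, about (115,117), the other two bottles stand where they were, and the gripper is clear. I'm handing in.

```bash
python3 -c "
from rig import r
print(r.hand_in()); print(r.read_state()['t'])"
```

```text
the job is handed in; nothing more can be done
None
the job is handed in; nothing more can be done
```

I slid the gate open to about 94 mm and lowered the metal bottle to the pocket floor while holding it by the cap. The floor contact showed as the vertical wrist force going from -2.2 to +4.9 N. I then released the bottle, slid the gate shut round its neck, and handed in at about 25 s.

My last pictures, from the top, scene and wrist cameras, showed:
- **Bottle:** it stands upright with its cap within about 1–2 mm of the pocket centre.
- **Gate:** it is shut to about 2 mm.
- **White and amber bottles:** both look unmoved in the top view; I did not measure them again.
- **Robot:** the gripper is open and clear of everything.

No check failed. The only disagreement was a steady offset of a few pixels in the scene camera against the top camera. The wrist camera agreed with the top one. The hand-in gives no verdict.

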